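# Serve three boiled sweets and hold up the pan

### The arm

A 6-joint arm with a two-finger parallel gripper is mounted at the origin on the work surface. World frame = base frame: x ahead of the robot, y to its left, z up, the work surface at z = 0. Lengths are in m, angles in rad, forces in N, time in s.
With the tool pointing down it reaches from about 0.3 to 0.875 m from the base axis. Payload 6.4 kg.
Tool frame: the origin (TCP) lies on the centre line of the jaws, within the pads' length; the fingertips stand 8 mm ahead of it and the grasp point (between the pads) lies 11 mm behind it (bot.tip_extent is the distance from the TCP to the fingertips, in m); z points along the fingers, y is the line along which they close (so a half turn about z gives the same grasp; the last joint's range is limited). The gripper opens to 85 mm and grips with 20 to 120 N. Pads are 22 mm wide; open, the fingers measure 114 mm over their backs; the gripper's body (76 mm by 85 mm) begins 54 mm behind the grasp point. The pads swing forward as they close: fully open they stand 13 mm farther back than shut.
Start: joints at [-1.506, 0.181, 1.607, -0, 1.354, -0.206], TCP at [0.154, -0.554, 0.239] pointing down, gripper open.
Joint ranges: [-2.99, 2.99], [-0.89, 2.07], [0.3, 2.58], [-1.14, 4.28], [0, 2.63], [-3.12, 3.12]. Speed limits (rad/s): [2.57, 2.57, 3.01, 3.14, 3.14, 3.14].

### API

Orientations are given as [roll, pitch, yaw] about the fixed x, y, z axes, in that order (R = Rz(yaw) Ry(pitch) Rx(roll)).
In Python, from plant import bot, viewer, job_done gives the robot as it stands. The module is installed in compiled form; this text tells all that it offers.
- The arm moves only by the shell command python3 -m inch 'ROWS' [OPENING]. ROWS is JSON, a list of rows, each a list of 2 entries, a list of its own where there are three numbers: the shift along the world's x, y, z normalised to -1 to 1, where 1 is 0.15 m, then the turn, a rotation vector about the world's x, y, z normalised to -1 to 1, where 1 is 0.5 rad. In form: [[[x, y, z], [rx, ry, rz]], ...]. A call has 1 to 12 rows; each row shifts and turns the commanded pose from where the row before left it; what a row does not reach is not made up. A row lasts 1/12 s, in which the tool goes at most 41.7 mm and 7.16 degrees, less where a joint would pass 70% of its speed; a pose out of reach is approached as far as the arm can. A call with a number of a shift or a turn outside -1 to 1 is refused whole. A call with a gripper value outside its range is refused whole. OPENING is the gripper command: -1 is fully open, 1 is shut, values between are in proportion, set as the call begins (- or left out, the last holds). The fingers move at their own pace and stop on an object; the grip force is fixed at half the most. Time passes only in rows, so rows that do not move let the fingers close. It gives the time, the measured TCP pose, the force, the opening and the grip force at its end, in the units of the state.
- bot.sense(): the state, without advancing time (a new reading comes with each control period).
- viewer.capture(name): name is "scene" or "top" or "wrist"; returns the picture (384x512x3 uint8, red, green, blue); there is no depth.
- viewer.calibration(name): a dict with "K" (3x3 intrinsics, pixels), "extrinsics" (4x4, takes a point from world to camera coordinates). Camera axes: x right, y down, z forward; pixel columns grow to the right and rows downward; lengths in m; the calibration is good to about 2 mm. A picture is of the moment at which its call begins: read the wrist's pose just before it. calibration takes no time and is no camera call; for the wrist camera it gives the pose at the moment of the call.
- job_done(): hands the job in; it is judged then, once.
The state is a dict: "time": time; "joints": joint angles; "joint_velocities": joint speeds; "tau": joint torques, N m; "eef_pos": TCP position; "eef_rot": TCP orientation; "force": force on the tool from outside, world axes, zero at the start; "ft_torque": the same for the moment, N m; "finger_gap": finger opening in m; "grip_force": force on a finger pad.
Only numpy, scipy, OpenCV 4.12 (cv2) and the standard library are available. Lean on these libraries where they do the work, as an engineer would, in place of code of your own. Each camera call takes 0.05 s, during which the arm holds its last target. There are 200 camera calls.

### The job

At the sweet counter, press the dispenser's treadle right down to its stop so that all three sweets roll out of the chute into the steel pan. Then pick the pan up by its bridge handle, lift it at least 10 cm clear of its stand, and finish while holding it there, still and level, with all three sweets in it. Leave the jar, the tin and the bowl where they stand.

Things in the scene. Friction and masses are not known exactly. Their poses are not given: they have to be found in the camera images.
- dispenser: fixed sweet dispenser. Origin on the counter under the middle of the stand, a 10 mm thick grey plate, 160 x 150 mm, that carries the pan. +y runs along the open aluminium chute (38 mm wide, walls 24 mm), which begins at y = 70 mm with its floor 58 mm up and climbs at 0.21 rad to y = 266 mm, end wall 133 mm high. The treadle's pad sticks out on the -x side
- pedal (a joint): the spring treadle (pedal) of the chute's gate, rad: 0 at rest (gate up, sweets held back), 0.22 fully down at its stop. The gate opens only near the bottom (from about 0.16); the sweets need about a second with the pedal held down to run out. Takes about 6 to 8 N on the pad at the stop; springs back when let go
- pedal_top (a point): centre of the top of the treadle's flat rubber pad (56 x 60 mm), 66 mm above the counter at rest, about 28 mm when fully down; at x = -95, y = 155 mm in the dispenser's frame. Its lever turns about an axis along the dispenser's y, 173 mm from here on the +x side, beyond the chute. Nothing else is within 40 mm of this point
- pan: loose square sheet-steel pan 120 x 120 mm, walls 40 mm high and 3 mm thick, about 0.3 kg, with a bridge handle across it. Origin at the centre of its underside, z up; it stands on the dispenser's 10 mm base, about 10 mm away from the chute's mouth
- pan_handle (a point): middle of the pan's handle bar, 110 mm above the pan's underside (120 mm above the counter at the start), straight above the pan's centre. The black bar runs along the pan's x axis, 128 mm long, 16 mm wide (along the pan's y), 12 mm high, free on both sides and below; uprights at its ends. Axes as the pan's
- sweet0_center (a point): centre of dark red boiled sweet, a ball 28 mm in diameter, 18 g; number 1 in the queue behind the gate in the chute
- sweet1_center (a point): centre of dark red boiled sweet, a ball 28 mm in diameter, 18 g; number 2 in the queue behind the gate in the chute
- sweet2_center (a point): centre of dark red boiled sweet, a ball 28 mm in diameter, 18 g; number 3 in the queue behind the gate in the chute
- jar: bystander: amber glass jar, 72 mm diameter, 95 mm high; origin at the centre of its underside
- tin: bystander: tin can, 66 mm diameter, 75 mm high; origin at the centre of its underside
- bowl: bystander: white bowl, 100 mm diameter, 45 mm high; origin at the centre of its underside
Mind the look-alikes: they are no part of the job. What is meant by the pan is not green or orange, and is the larger of those in its own colour.

How it is judged:
By the outcome, as a careful person would: the job done as asked, in the order asked, and still so for the second after the job is handed in, while the arm keeps its last pose, push and grip.
It also fails if it takes over 48 s, if anything falls off the work surface, if the arm or the gripper's body presses on something with over 40 N, if the wrist force passes 120 N, or if a joint passes its speed limit or range.

## Working session

There is one attempt and no reset: what is moved stays moved. The work goes in short steps, Python scripts to look and compute and a shell command to move; the robot and the scene stay as the last step left them, time stands still between calls to the robot, and variables do not carry over. Pictures are saved under pics/ and viewed, at most 10 in all, crops included, and the job is handed in when it is done.

```bash
mkdir -p pics; python3 - <<'E'
from plant import bot,viewer
import cv2
for n in("scene","top"):
    cv2.imwrite(f"pics/{n}0.png",viewer.capture(n)[:,:,::-1])
    c=viewer.calibration(n);print(n,c["K"].round(1).tolist(),c["extrinsics"].round(4).tolist())
s=bot.sense();print(s["time"],s["eef_pos"],s["eef_rot"],s["force"],s["finger_gap"],bot.tip_extent)
E
```

```text
scene [[441.2, 0.0, 261.2], [0.0, 441.2, 185.3], [0.0, 0.0, 1.0]] [[0.2169, 0.9761, -0.0157, -0.1174], [0.7265, -0.1722, -0.6653, -0.3621], [-0.652, 0.1329, -0.7464, 1.7549], [0.0, 0.0, 0.0, 1.0]]
top [[366.4, 0.0, 259.0], [0.0, 366.4, 186.7], [0.0, 0.0, 1.0]] [[-0.0011, -0.9996, -0.0291, 0.0097], [-0.991, 0.005, -0.1335, 0.6187], [0.1336, 0.0287, -0.9906, 0.9296], [0.0, 0.0, 0.0, 1.0]]
0.1 [ 0.1538158  -0.5535471   0.23845133] [-3.14003816e+00 -3.70621453e-04  2.70752371e-01] [0.41056744 0.7066379  0.01460961] 0.08576255032731785 0.008
```

View pics/scene0.png

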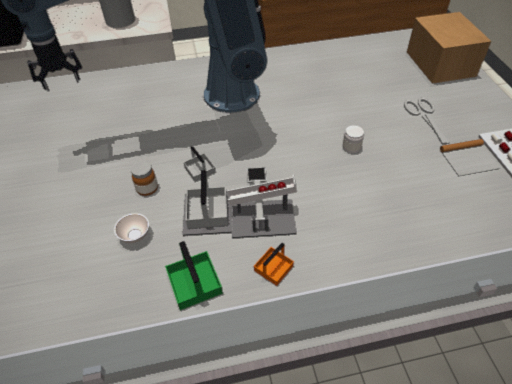

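View pics/top0.png

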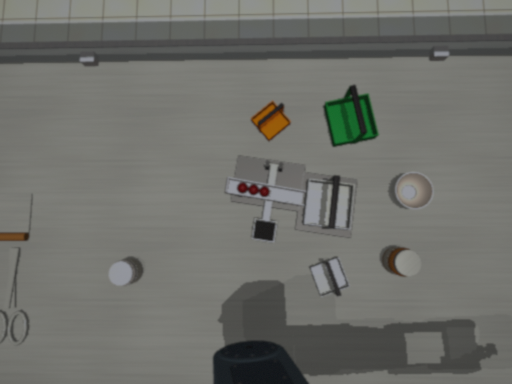

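Candidates in the top view are the large steel pan on the stand (328,204), a small steel pan (328,276), a green pan (350,120) and an orange pan (270,120). By the description it's the large steel one at (328,204). I'll check that in a close crop and measure there.

```bash
cat > h.py <<'E'
import numpy as np,cv2
def ray(c,u,v,z):
    K,E=c["K"],c["extrinsics"];R,t=E[:3,:3],E[:3,3]
    o=-R.T@t;d=R.T@np.linalg.solve(K,[u,v,1]);return o+d*(z-o[2])/d[2]
def proj(c,p):
    q=c["K"]@(c["extrinsics"]@np.r_[p,1])[:3];return q[:2]/q[2]
E
python3 - <<'E'
from plant import viewer
from h import *
c=viewer.calibration("top");im=cv2.imread("pics/top0.png")
hsv=cv2.cvtColor(im,cv2.COLOR_BGR2HSV)
def blobs(m,x0,y0,x1,y1,amin):
    k=np.zeros_like(m);k[y0:y1,x0:x1]=m[y0:y1,x0:x1]
    n,l,s,ce=cv2.connectedComponentsWithStats(k)
    return [(s[i],ce[i],cv2.minAreaRect(np.argwhere(l==i)[:,::-1].astype(np.float32))) for i in range(1,n) if s[i][4]>=amin]
dark=(im.max(2)<45).astype(np.uint8)
for s,ce,r in blobs(dark,240,150,360,250,60): print("dark",s,ce.round(1),r,"z066",ray(c,*ce,.066).round(4),"z126",ray(c,*ce,.126).round(4))
red=((hsv[...,1]>150)&((hsv[...,0]<8)|(hsv[...,0]>172))).astype(np.uint8)
for s,ce,r in blobs(red,220,170,310,210,15): print("red",s,ce.round(1),ray(c,*ce,.1).round(4))
cv2.imwrite("pics/crop1.png",cv2.resize(im[140:300,220:370],None,fx=3.7,fy=3.7,interpolation=cv2.INTER_CUBIC))
E
```

```text
dark [332 177   7  48 157] [334.5 193.3] ((335.0, 200.5), (47.0, 6.0), 90.0) z066 [ 0.5975 -0.1864  0.066 ] z126 [ 0.5906 -0.1757  0.126 ]
dark [255 221  19  19 287] [263.9 230.1] ((263.8265686035156, 230.12713623046875), (17.638633728027344, 16.270118713378906), 8.746162414550781) z066 [ 0.5041 -0.0051  0.066 ] z126 [ 0.5031 -0.0061  0.126 ]
red [239 184  29  12 163] [253.  189.3] [0.6044 0.0212 0.1   ]
```

View pics/crop1.png

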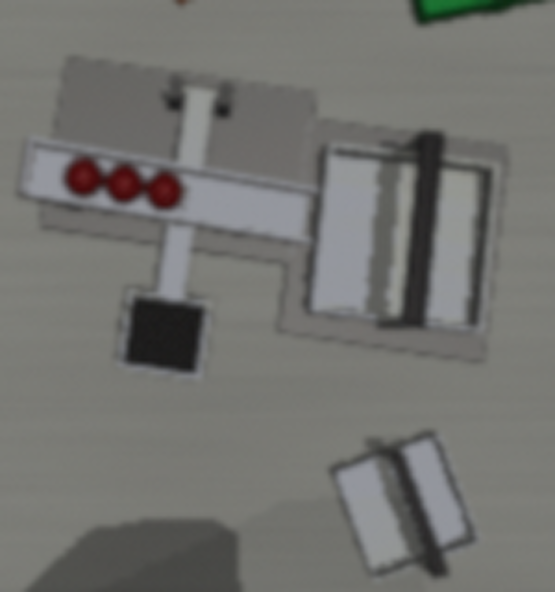

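The crop shows the large steel pan on the grey plate with its black bar running from (430,135) to (413,325) in crop pixels. The pedal pad is at (164,335), the sweets sit in the chute, and the small steel decoy is separate, lower down. Next I'll work out the poses.

```bash
python3 - <<'E'
from plant import viewer
from h import *
c=viewer.calibration("top");f=lambda x,y,z:ray(c,220+(x+.5)/3.7-.5,140+(y+.5)/3.7-.5,z)
ang=lambda d:np.degrees(np.arctan2(d[1],d[0]))
a,b=f(430,133,.126),f(413,325,.126);print("bar",a,b,(a+b)/2,np.linalg.norm(a-b),"yaw",ang(a-b))
P=[f(*p,.01) for p in((507,145),(487,360),(278,328),(318,118))]
for i in range(4):
    d=P[i]-P[(i+1)%4];print("plate",P[i].round(3),np.linalg.norm(d).round(3),ang(d).round(1))
R=[f(*p,.05) for p in((493,167),(477,330),(308,310),(328,150))];print("rim",np.mean(R,0),[(np.linalg.norm(R[i]-R[i-1]).round(3),ang(R[i]-R[i-1]).round(1)) for i in range(4)])
p=f(164,335,.066);print("pad",p)
# dispenser origin from pad for several yaws
for y in(-6,-8,-10):
    t=np.radians(y);M=np.array([[np.cos(t),-np.sin(t)],[np.sin(t),np.cos(t)]]);print(y,"disp origin",p[:2]-M@[-.095,.155])
print("plate centre",np.mean(P,0))
cs=viewer.calibration("scene");
for q in(p,(a+b)/2):print(proj(cs,q))
E
```

```text
bar [ 0.63351296 -0.18010776  0.126     ] [ 0.50903683 -0.16567866  0.126     ] [ 0.57127489 -0.17289321  0.126     ] 0.1253096396212915 yaw -6.612134027826946
plate [ 0.643 -0.257  0.01 ] 0.158 -7.3
plate [ 0.486 -0.237  0.01 ] 0.152 -98.8
plate [ 0.51  -0.087  0.01 ] 0.158 168.4
plate [ 0.664 -0.119  0.01 ] 0.14 81.4
rim [ 0.57106953 -0.17179795  0.05      ] [(np.float64(0.116), np.float64(-96.3)), (np.float64(0.115), np.float64(172.5)), (np.float64(0.118), np.float64(83.1)), (np.float64(0.114), np.float64(-8.1))]
pad [ 0.5038845 -0.005273   0.066    ]
-6 disp origin [ 0.58216217 -0.1693541 ]
-8 disp origin [ 0.57638814 -0.171986  ]
-10 disp origin [ 0.57052577 -0.17441478]
plate centre [ 0.57597436 -0.17525389  0.01      ]
[256.58315164 172.78499619]
[203.90635824 184.90110255]
```

```bash
python3 -m inch '[[[0.117,0.183,0],[0,0,-0.039]],[[0.117,0.183,0],[0,0,-0.039]],[[0.117,0.183,0],[0,0,-0.039]],[[0.117,0.183,0],[0,0,-0.039]],[[0.117,0.183,0],[0,0,-0.039]],[[0.117,0.183,0],[0,0,-0.039]],[[0.117,0.183,0],[0,0,-0.039]],[[0.117,0.183,0],[0,0,-0.039]],[[0.117,0.183,0],[0,0,-0.039]],[[0.117,0.183,0],[0,0,-0.039]]]' 1; python3 -m inch '[[[0.117,0.183,0],[0,0,-0.039]],[[0.117,0.183,0],[0,0,-0.039]],[[0.117,0.183,0],[0,0,-0.039]],[[0.117,0.183,0],[0,0,-0.039]],[[0.117,0.183,0],[0,0,-0.039]],[[0.117,0.183,0],[0,0,-0.039]],[[0.117,0.183,0],[0,0,-0.039]],[[0.117,0.183,0],[0,0,-0.039]],[[0.117,0.183,0],[0,0,-0.039]],[[0.117,0.183,0],[0,0,-0.039]],[[0,0,0],[0,0,0]],[[0,0,0],[0,0,0]]]'
```

```text
time: 0.93
eef_pos: [0.3297, -0.2779, 0.239]
eef_rot: [-3.141, 0.0, 0.074]
force: [0.9, -1.9, 0.0]
finger_gap: -0.0001
grip_force: 0.0
time: 1.93
eef_pos: [0.5049, -0.0036, 0.2387]
eef_rot: [-3.142, 0.001, -0.116]
force: [-0.2, -0.3, 0.7]
finger_gap: -0.0002
grip_force: 0.0
```

```bash
python3 -m inch '[[[0,0,-0.2],[0,0,0]],[[0,0,-0.2],[0,0,0]],[[0,0,-0.2],[0,0,0]],[[0,0,-0.2],[0,0,0]],[[0,-0.01,-0.2],[0,0,0]],[[0,0,0],[0,0,0]],[[0,0,0],[0,0,0]]]'
python3 -m inch '[[[0,0,-0.05],[0,0,0]],[[0,0,-0.05],[0,0,0]],[[0,0,-0.05],[0,0,0]],[[0,0,-0.05],[0,0,0]],[[0,0,0],[0,0,0]]]'
```

```text
time: 2.52
eef_pos: [0.503, -0.0071, 0.0882]
eef_rot: [-3.141, 0.005, -0.12]
force: [-0.0, 0.6, 0.6]
finger_gap: 0.0
grip_force: 0.0
time: 2.93
eef_pos: [0.5055, -0.0069, 0.0591]
eef_rot: [3.141, -0.002, -0.119]
force: [1.2, -2.3, 3.8]
finger_gap: 0.0001
grip_force: 1.9
```

```bash
python3 -m inch '[[[0,0,-0.04],[0,0,0]],[[0,0,-0.04],[0,0,0]],[[0,0,-0.04],[0,0,0]],[[0,0,-0.03],[0,0,0]],[[0,0,0],[0,0,0]],[[0,0,0],[0,0,0]]]'
python3 -m inch '[[[0,0,-0.01],[0,0,0]],[[0,0,-0.01],[0,0,0]],[[0,0,0],[0,0,0]],[[0,0,0],[0,0,0]]]'
```

```text
time: 3.43
eef_pos: [0.5069, -0.007, 0.0381]
eef_rot: [3.141, -0.004, -0.119]
force: [2.5, -1.0, 6.3]
finger_gap: 0.0001
grip_force: 3.1
time: 3.77
eef_pos: [0.5073, -0.0071, 0.0366]
eef_rot: [3.141, -0.005, -0.119]
force: [-3.4, -0.3, 19.8]
finger_gap: 0.0002
grip_force: 10.3
```

```bash
for i in 1 2; do python3 -m inch '[[[0,0,0],[0,0,0]],[[0,0,0],[0,0,0]],[[0,0,0],[0,0,0]],[[0,0,0],[0,0,0]],[[0,0,0],[0,0,0]],[[0,0,0],[0,0,0]],[[0,0,0],[0,0,0]],[[0,0,0],[0,0,0]],[[0,0,0],[0,0,0]],[[0,0,0],[0,0,0]],[[0,0,0],[0,0,0]],[[0,0,0],[0,0,0]]]';done; python3 - <<'E'
from plant import viewer
import cv2,numpy as np
t=viewer.capture("top")[140:260,210:370,::-1];s=viewer.capture("scene")[120:260,150:320,::-1]
f=lambda i:cv2.resize(i,(400,340),interpolation=cv2.INTER_CUBIC)
cv2.imwrite("pics/p2.png",np.hstack([f(t),f(s)]))
E
```

```text
time: 4.77
eef_pos: [0.5073, -0.0071, 0.0366]
eef_rot: [3.141, -0.005, -0.119]
force: [-3.5, -0.1, 19.5]
finger_gap: 0.0001
grip_force: 10.2
time: 5.77
eef_pos: [0.5073, -0.0071, 0.0367]
eef_rot: [3.141, -0.005, -0.119]
force: [-2.5, -0.4, 20.2]
finger_gap: 0.0001
grip_force: 10.2
```

View pics/p2.png

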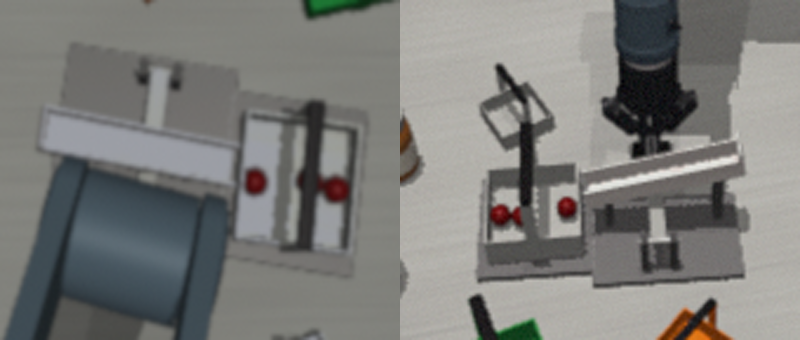

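The picture shows the chute empty and all three sweets in the pan, at (255,182), (307,182) and (336,190) in the left crop. Next I'll lift away and move above the handle.

```bash
python3 -m inch '[[[0,0,0.05],[0,0,0]],[[0,0,0.1],[0,0,0]],[[0,0,0.15],[0,0,0]],[[0,0,0.2],[0,0,0]],[[0,0,0.2],[0,0,0]],[[0,0,0.2],[0,0,0]],[[0,0,0.2],[0,0,0]],[[0,0,0.1],[0,0,0]],[[0,0,0],[0,0,0]]]'
python3 -m inch '[[[0.06,-0.16,0],[0,0,0]],[[0.06,-0.16,0],[0,0,0]],[[0.06,-0.16,0],[0,0,0]],[[0.06,-0.16,0],[0,0,0]],[[0.06,-0.16,0],[0,0,0]],[[0.06,-0.16,0],[0,0,0]],[[0.06,-0.15,0],[0,0,0]],[[0,0,0],[0,0,0]],[[0,0,0],[0,0,0]],[[0,0,0],[0,0,0]]]' -1
python3 - <<'E'
from plant import viewer,bot
from h import *
c=viewer.calibration("wrist");im=viewer.capture("wrist")[:,:,::-1];cv2.imwrite("pics/w3.png",im)
for p in((.5713,-.1729,.126),(.6335,-.1801,.126),(.509,-.1657,.126)):print(proj(c,np.array(p)))
E
```

```text
time: 6.62
eef_pos: [0.5069, -0.0068, 0.2181]
eef_rot: [3.141, -0.007, -0.119]
force: [0.3, -0.3, 0.3]
finger_gap: 0.0001
grip_force: 0.0
time: 7.45
eef_pos: [0.5669, -0.1722, 0.2124]
eef_rot: [-3.14, 0.003, -0.119]
force: [0.1, -0.6, -0.5]
finger_gap: 0.0854
grip_force: 0.0
[252.63413289 194.05820307]
[252.34604285 117.62821222]
[252.89444062 259.7800323 ]
```

View pics/w3.png

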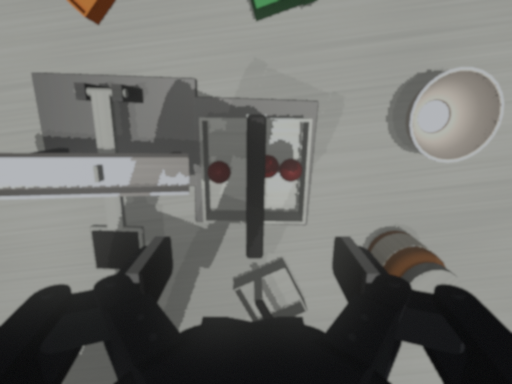

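The wrist view shows the bar from (256,115) to (255,258), the sweets at (219,172), (270,166) and (291,170), and the fingers straddling the bar. The bar is about 3 px right of my prediction, so I'll shift about 3 mm toward -y and descend.

```bash
python3 -m inch '[[[0.027,-0.02,-0.1],[0,0,0]],[[0,0,-0.13],[0,0,0]],[[0,0,-0.13],[0,0,0]],[[0,0,-0.13],[0,0,0]],[[0,0,-0.1],[0,0,0]],[[0,0,-0.06],[0,0,0]],[[0,0,-0.04],[0,0,0]],[[0,0,0],[0,0,0]],[[0,0,0],[0,0,0]],[[0,0,0],[0,0,0]]]'
python3 - <<'E'
from plant import viewer,bot
from h import *
print(bot.sense()["eef_pos"])
c=viewer.calibration("wrist");im=viewer.capture("wrist")[:,:,::-1];cv2.imwrite("pics/w4.png",im)
E
```

```text
time: 8.33
eef_pos: [0.5726, -0.1762, 0.1115]
eef_rot: [3.141, -0.002, -0.119]
force: [0.2, -0.8, 0.6]
finger_gap: 0.0856
grip_force: 0.0
[ 0.57260362 -0.17622178  0.11151264]
```

View pics/w4.png

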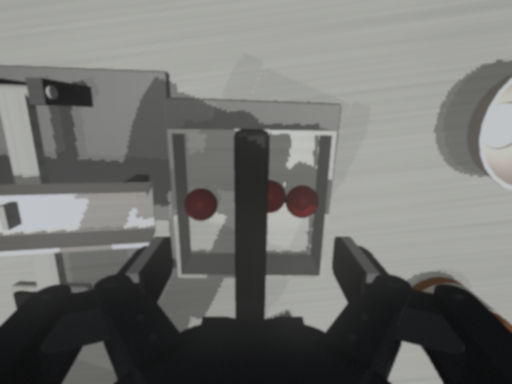

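The bar at column 252 is midway between the pads (172 and 334), so it's centred. I'll close the gripper.

```bash
python3 -m inch '[[[0,0,-0.013],[0,0,0]],[[0,0,0],[0,0,0]],[[0,0,0],[0,0,0]],[[0,0,0],[0,0,0]],[[0,0,0],[0,0,0]],[[0,0,0],[0,0,0]],[[0,0,0],[0,0,0]],[[0,0,0],[0,0,0]],[[0,0,0],[0,0,0]],[[0,0,0],[0,0,0]],[[0,0,0],[0,0,0]]]' 0.9
python3 -m inch '[[[0,0,0.01],[0,0,0]],[[0,0,0.02],[0,0,0]],[[0,0,0.03],[0,0,0]],[[0,0,0.03],[0,0,0]],[[0,0,0.03],[0,0,0]],[[0,0,0.02],[0,0,0]],[[0,0,0],[0,0,0]],[[0,0,0],[0,0,0]]]'
```

```text
time: 9.3
eef_pos: [0.5719, -0.1759, 0.1083]
eef_rot: [-3.141, 0.0, -0.119]
force: [-0.3, 3.6, 1.8]
finger_gap: 0.015
grip_force: 59.7
time: 9.97
eef_pos: [0.5721, -0.1762, 0.1297]
eef_rot: [3.141, -0.001, -0.119]
force: [-0.5, 0.3, -3.7]
finger_gap: 0.0149
grip_force: 59.1
```

```bash
python3 -m inch '[[[0,0,0.03],[0,0,0]],[[0,0,0.06],[0,0,0]],[[0,0,0.09],[0,0,0]],[[0,0,0.1],[0,0,0]],[[0,0,0.1],[0,0,0]],[[0,0,0.1],[0,0,0]],[[0,0,0.1],[0,0,0]],[[0,0,0.09],[0,0,0]],[[0,0,0.07],[0,0,0]],[[0,0,0.05],[0,0,0]],[[0,0,0.03],[0,0,0]],[[0,0,0.01],[0,0,0]]]'
for i in 1 2; do python3 -m inch '[[[0,0,0],[0,0,0]],[[0,0,0],[0,0,0]],[[0,0,0],[0,0,0]],[[0,0,0],[0,0,0]],[[0,0,0],[0,0,0]],[[0,0,0],[0,0,0]],[[0,0,0],[0,0,0]],[[0,0,0],[0,0,0]],[[0,0,0],[0,0,0]],[[0,0,0],[0,0,0]],[[0,0,0],[0,0,0]],[[0,0,0],[0,0,0]]]';done; python3 - <<'E'
from plant import viewer
import cv2,numpy as np
w=viewer.capture("wrist")[:,:,::-1];s=viewer.capture("scene")[70:260,110:320,::-1]
f=lambda i:cv2.resize(i,(400,340),interpolation=cv2.INTER_CUBIC)
cv2.imwrite("pics/p5.png",np.hstack([f(w),f(s)]))
E
```

```text
time: 10.97
eef_pos: [0.5721, -0.1762, 0.2546]
eef_rot: [3.141, -0.001, -0.119]
force: [-0.4, 0.9, -3.3]
finger_gap: 0.0151
grip_force: 59.1
time: 11.97
eef_pos: [0.5719, -0.1761, 0.2538]
eef_rot: [3.142, 0.0, -0.119]
force: [-0.5, 0.3, -3.3]
finger_gap: 0.0149
grip_force: 59.1
time: 12.97
eef_pos: [0.5719, -0.1761, 0.2539]
eef_rot: [3.142, -0.0, -0.119]
force: [-0.3, 0.1, -4.5]
finger_gap: 0.0149
grip_force: 59.1
```

View pics/p5.png

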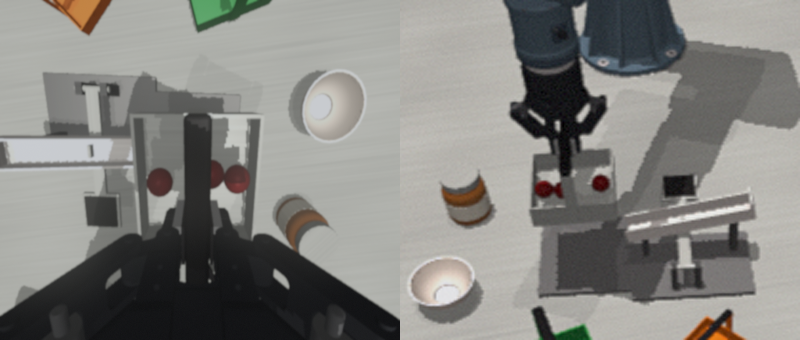

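The pan is lifted about 145 mm and is level and still. All three sweets are in it, at (160,182), (215,173) and (237,178). The jar and bowl haven't moved, so I'm handing in.

```bash
python3 -c "
from plant import job_done;print(job_done())"
```

```text
the job is handed in; nothing more can be done
None
```

I pressed the treadle to its stop, all three sweets rolled into the steel pan, and I handed the job in at about 13 s with the arm holding the pan still and level about 145 mm above its stand; the jar, tin and bowl were not touched.

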